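Put the kit into its fitted holders

ROBOT

A 6-joint arm with a two-finger parallel gripper is mounted at the origin on a cart in front of the work surface, level with it; the furniture and walls round the work are solid. World frame = base frame: x ahead of the robot, y to its left, z up, the work surface at z = 0. Lengths are in mm, angles in rad, forces in N, time in s.
With the tool pointing down it reaches from about 350 to 775 mm from the base axis. Payload 7.3 kg.
Tool frame: the origin (TCP) lies at the very end of the fingers, on their centre line; the grasp point (between the pads) lies bot.grip_point_offset behind it (bot.grip_point_offset is the distance from the TCP to the grasp point, in mm); z points along the fingers, y is the line along which they close (so a half turn about z gives the same grasp; the last joint's range is limited). The gripper opens to 92 mm and grips with 3 to 60 N. Pads are 19 mm wide; open, the fingers measure 130 mm over their backs; the gripper's body (75 mm by 190 mm) begins 47 mm behind the grasp point.
Start: joints at [1.003, 0.342, 1.524, -0, 1.275, -0.146], TCP at [214.927, 479.014, 192.941] pointing down, gripper open.
Joint ranges: [-2.53, 2.53], [-0.77, 2.02], [0.04, 2.7], [-1, 4.14], [0.28, 2.66], [-3.11, 3.11]. Speed limits (rad/s): [2.57, 2.57, 3.14, 3.14, 3.14, 3.14].

INTERFACE

Orientations are given as [roll, pitch, yaw] about the fixed x, y, z axes, in that order (R = Rz(yaw) Ry(pitch) Rx(roll)).
In Python, from plant import bot gives the robot as it stands. The module is installed in compiled form; this text tells all that it offers.
- The arm moves only by the tool carry_out, never from a script. Its argument "plan" is a list of rows, each an object of numbers: "tx", "ty", "tz": the shift along the world's x, y, z in mm; "rx", "ry", "rz": the turn, a rotation vector about the world's x, y, z in rad. A call has 1 to 12 rows; each row shifts and turns the commanded pose from where the row before left it; what a row does not reach is not made up. A row lasts 1/10 s, in which the tool goes at most 50 mm and 8.59 degrees, less where a joint would pass 70% of its speed; a pose out of reach is approached as far as the arm can. A call with a gripper value outside its range is refused whole. "gripper" is the closure, from 0 (fully open) to 1 (shut), set as the call begins (left out, the last holds). The fingers move at their own pace and stop on an object; the grip force is fixed at half the most. Time passes only in rows, so rows that do not move let the fingers close. It gives the time, the measured TCP pose, the force, the opening and the grip force at its end, in the units of the state.
- bot.get_obs(): the state, without advancing time (a new reading comes with each control period).
- bot.capture(name): name is "scene" or "top"; returns the picture (384x512x3 uint8, red, green, blue); there is no depth.
- bot.camera_model(name): a dict with "camera_matrix" (3x3 intrinsics, pixels), "R" (3x3) and "t" (3): a world point X has camera coordinates R X + t. Camera axes: x right, y down, z forward; pixel columns grow to the right and rows downward; lengths in mm; the calibration is good to about 2 mm. A picture is of the moment at which its call begins. camera_model takes no time and is no camera call.
- bot.close_job(): hands the job in; it is judged then, once.
The state is a dict: "time": time; "joint_positions": joint angles; "dq": joint speeds; "tau": joint torques, N m; "tool_pos": TCP position; "tcp_rot": TCP orientation; "contact_force": force on the tool from outside, world axes, zero at the start; "moment": the same for the moment, N m; "grip_width": finger opening in mm; "finger_force": force on a finger pad.
Only numpy, scipy, OpenCV 4.12 (cv2) and the standard library are available. Lean on these libraries where they do the work, as an engineer would, in place of code of your own. Each camera call takes 0.05 s, during which the arm holds its last target. There are 200 camera calls.

TASK

Get the kit ready for the skimmer job: from among the grey holders in front of the orange machine (not the spares farther off to the right), take the bronze bush, the aluminium square bar, the wooden wedge and the torch and put each into the grey holder whose dark outline matches it, lying flat on the holder's floor inside the lips, along its outline, and let go. The bar, the wedge and the torch may point either way. Leave the shackle and the orange block where they are.

Things in the scene. Friction and masses are not known exactly. Their poses are not given: they have to be found in the camera images.
- bar_center (a point): Plain aluminium square bar offcut, loose, 160 x 25 x 25 mm (long along its own y), about 0.27 kg, lying on the table with its long axis within 0.35 rad of the world's x axis. Point: its centre, 12.5 mm above its underside; z up.
- wedge_center (a point): Pine wedge, loose, 120 mm long (its own y), 45 mm wide (its own x, upright parallel sides, taken across), its top sloping from a thin edge at one end to 35 mm at the other (about 18 mm high at mid-length), 0.12 kg, lying on its flat underside, long axis within 0.35 rad of world x. Point: mid-length, mid-width, 10 mm above its underside; z up.
- torch_center (a point): Dark grey pocket torch, loose, lying flat: 134 mm long (its own x), 33 mm wide and high, black head, about 0.16 kg; does not roll; long axis within 0.35 rad of the world's x axis. Point: its centre, 16.5 mm above its underside; z up.
- bush_center (a point): Bronze bush (thick round ring), loose, standing on its flat end: 50 mm outside diameter, 38 mm high, about 0.25 kg. Point: on its axis, 19 mm above its underside; z (its axis) up.
- holder_bar: Fixed grey tray 192 x 57 mm, long along its x: base 4 mm thick, lips 8 mm thick up to 12 mm above the table round a recess of 176 x 41 mm; flat dark inlay on its floor shows the bar's outline (160 x 25 mm, longest, narrowest). Long-side lips are missing over the middle 86 mm, for fingers. Origin: centre of its underside, on the table; z up; x within 0.25 rad of world x.
- holder_wedge: Fixed grey tray 152 x 77 mm, long along its x: base 4 mm thick, lips 8 mm thick up to 12 mm above the table round a recess of 136 x 61 mm; flat dark inlay on its floor shows the wedge's outline (120 x 45 mm, the broadest rectangle). Long-side lips are missing over the middle 76 mm, for fingers. Origin: centre of its underside, on the table; z up; x within 0.25 rad of world x.
- holder_torch: Fixed grey tray 166 x 65 mm, long along its x: base 4 mm thick, lips 8 mm thick up to 12 mm above the table round a recess of 150 x 49 mm; flat dark inlay on its floor shows the torch's outline (134 mm long, 27 mm wide, broader head 33 mm). Long-side lips are missing over the middle 80 mm, for fingers. Origin: centre of its underside, on the table; z up; x within 0.25 rad of world x.
- holder_bush: Fixed grey plate 92 x 92 mm, 4 mm thick. Two curved lips at its +x and -x sides, up to 12 mm above the table, bound a round recess of 66 mm diameter; flat dark ring-shaped inlay of the bush's outline (50 mm). Open at +y and -y over 40 mm, for fingers. Origin: centre of its underside, on the table; z up; x within 0.25 rad of world x.
- shackle_center (a point): Steel shackle, loose bystander, 91 x 62 x 18 mm, lying among the work; to be left where it is. Point: its centre, 9 mm above its underside.
- block_center (a point): Orange plastic block, loose bystander, 36 x 55 x 36 mm, standing among the work; to be left where it is. Point: its centre, 18 mm above its underside.
Mind the look-alikes: they are no part of the job. Leave any yellow look-alike of the holder_torch alone.

How it is judged:
By the outcome, as a careful person would: the job done as asked, in the order asked, and still so for the second after the job is handed in, with the robot touching nothing.
It also fails if it takes over 104 s, if anything falls off the work surface, if the arm or the gripper's body presses on something with over 40 N, if the wrist force passes 120 N, or if a joint passes its speed limit or range.

## Working session

There is one attempt and no reset: what is moved stays moved. The work goes in short steps, Python scripts to look and compute and a tool call to move; the robot and the scene stay as the last step left them, time stands still between calls to the robot, and variables do not carry over. Pictures are saved under pics/ and viewed, at most 14 in all, crops included, and the job is handed in when it is done.

Besides the shell and the picture viewer there is one more tool, called after "Emit:" as name([rows], argument=value, ...), one row to a line, values as JSON. carry_out: Moves the arm, as the interface text tells. Its arguments: {"type":"object","properties":{"plan":{"type":"array"},"gripper":{"type":"number"}},"required":["plan"]}

```bash
mkdir -p pics; python3 - <<'E'
from plant import bot
import cv2
for n in("scene","top"):
    im=bot.capture(n); cv2.imwrite(f"pics/{n}0.png",im[:,:,::-1])
    c=bot.camera_model(n); print(n,c["camera_matrix"].round(1).tolist(),c["R"].round(4).tolist(),c["t"].round(1).tolist(),(-c["R"].T@c["t"]).round(0))
o=bot.get_obs(); print({k:(v if not hasattr(v,'round') else v) for k,v in o.items()}, bot.grip_point_offset)
E
```

```text
scene [[408.2, 0.0, 258.9], [0.0, 408.2, 191.3], [0.0, 0.0, 1.0]] [[0.6237, -0.7814, 0.0192], [-0.313, -0.2721, -0.9099], [0.7163, 0.5615, -0.4143]] [-403.6, 202.9, 717.6] [-199. -663.  490.]
top [[454.3, 0.0, 256.6], [0.0, 454.3, 196.2], [0.0, 0.0, 1.0]] [[-0.0024, -1.0, 0.0037], [-0.988, 0.0018, -0.1545], [0.1545, -0.0041, -0.988]] [-63.6, 595.9, 1485.6] [ 359.  -59. 1560.]
{'time': 0.1, 'joint_positions': array([ 1.00298859e+00,  3.42668633e-01,  1.52487058e+00,  6.18141374e-06,
        1.27540218e+00, -1.46009679e-01]), 'dq': array([-0.00024302, -0.00167703, -0.00065347,  0.00026197, -0.0003383 ,
       -0.00022947]), 'tau': array([ 1.37498180e-03, -4.32005167e+01, -2.44695067e+01,  7.17864675e-02,
        5.25536493e-02, -7.09362280e-05]), 'tool_pos': array([214.70894713, 478.66578963, 192.32417092]), 'tcp_rot': array([-3.14025913e+00, -2.02077355e-04,  2.71979266e+00]), 'contact_force': array([ 0.8366315 ,  0.97976763, -0.11074754]), 'moment': array([-5.14885174e-05,  1.25469081e-02, -1.83727197e-02]), 'finger_force': 0.0, 'grip_width': 91.72267287216239} 18.8
```

View pics/top0.png

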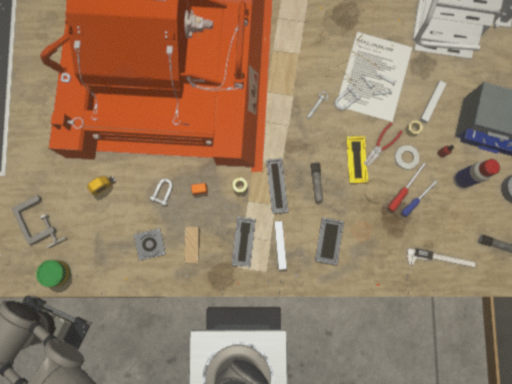

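View pics/scene0.png

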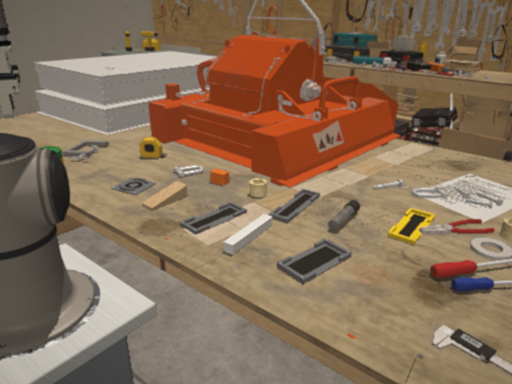

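Top view: bush (240,185), bar (281,246), wedge (192,245), torch (317,182) and the grey holders at (150,244), (244,242), (277,186), (330,241). The look-alikes farther right are a bar (433,102), rings (415,128) and (407,157), a torch (495,243) and a yellow holder (357,160). The first set lies in front of the orange machine among the grey holders, so I take that set. I'll confirm it in one enlarged crop.

```bash
python3 - <<'E'
import cv2
im=cv2.imread("pics/top0.png")[165:280,130:350]
cv2.imwrite("pics/topc.png",cv2.resize(im,None,fx=3.6,fy=3.6,interpolation=cv2.INTER_CUBIC))
im=cv2.imread("pics/scene0.png")[155:290,100:370]
cv2.imwrite("pics/scenec.png",cv2.resize(im,None,fx=2.95,fy=2.95,interpolation=cv2.INTER_CUBIC))
E
```

```text
(no output)
```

View pics/topc.png

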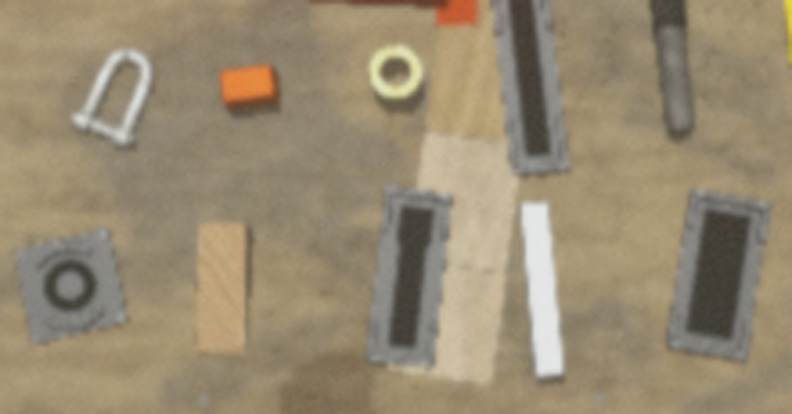

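View pics/scenec.png

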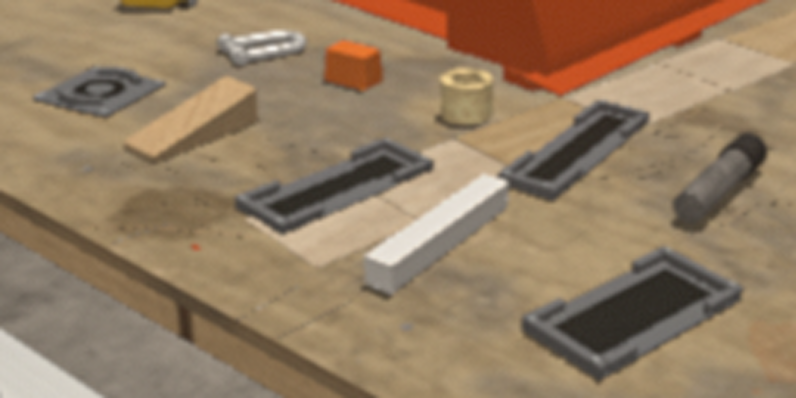

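The crops settle it. Holder outlines: bush ring (top crop 70,285), torch with a broader head at its far end (410,275), bar, longest and narrowest (530,80), and wedge, broadest (718,275). The bronze bush (397,72), wooden wedge (222,287, thick end far), bar (542,290) and torch (672,70, head far) are the parts standing among them. Next I measure.

```bash
cat > h.py <<'E'
from plant import bot
import cv2, numpy as np
K=4
def grab(n,N=4):
    im=np.mean([bot.capture(n).astype(float) for _ in range(N)],0).astype(np.uint8)
    return cv2.resize(im,None,fx=K,fy=K,interpolation=cv2.INTER_CUBIC)
def cast(n,px,z):                    # px in original pixels -> world xy on plane z
    c=bot.camera_model(n); px=np.atleast_2d(px).astype(float)
    d=np.c_[px,np.ones(len(px))]@np.linalg.inv(c["camera_matrix"]).T@c["R"]
    o=-c["R"].T@c["t"]; return (o+d*((z-o[2])/d[:,2])[:,None])[:,:2]
def blob(n,mask,seed,z,r=40):        # largest contour near seed (orig px) -> world rect
    m=np.zeros_like(mask); x,y=[int(s*K) for s in seed]; r*=K
    m[max(0,y-r):y+r,max(0,x-r):x+r]=mask[max(0,y-r):y+r,max(0,x-r):x+r]
    cs=cv2.findContours(m,cv2.RETR_EXTERNAL,cv2.CHAIN_APPROX_NONE)[0]
    c=max(cs,key=cv2.contourArea)[:,0,:]
    w=cast(n,(c+.5)/K-.5,z).astype(np.float32)
    (cx,cy),(a,b),t=cv2.minAreaRect(w)
    if a<b: a,b,t=b,a,t+90
    t=(t+90)%180-90                  # long-axis angle from world x, deg
    return np.round([cx,cy,a,b,t],1),w
E
cat > m.py <<'E'
from h import *
im=grab("top"); hsv=cv2.cvtColor(im,cv2.COLOR_RGB2HSV); H,S,V=cv2.split(hsv)
np.save("top.npy",im)
for nm,p in dict(wood=(260,225),wood2=(220,220),bush=(235,180),bar=(281,246),wedge=(192,245),torch=(318,190),torchhead=(315,168),inlay=(330,241),lip=(330,222),orange=(199,189)).items(): print(nm,hsv[p[1]*K,p[0]*K])
dark=((V<75)*255).astype(np.uint8); grey=((S<60)&(V<165)).astype(np.uint8)*255
for nm,s,z in (("h_wedge",(330,241),4),("h_torch",(244,242),4),("h_bar",(277,186),4),("h_bush",(150,244),4)):
    print(nm,"inlay",blob("top",dark,s,z,22)[0],"outer",blob("top",grey,s,10,30)[0])
wh=((S<40)&(V>165)).astype(np.uint8)*255
print("bar",blob("top",wh,(281,246),25,27)[0])
tor=((S<60)&(V<150)).astype(np.uint8)*255
print("torch",blob("top",tor,(317,182),16,24)[0])
for n,mk in dict(dark=dark,grey=grey,wh=wh).items(): cv2.imwrite(f"pics/m_{n}.png",mk[160*K:280*K,130*K:350*K])
E
python3 m.py
```

```text
wood [ 20  55 198]
wood2 [ 20  62 143]
bush [ 28  63 215]
bar [ 90   2 229]
wedge [ 18  94 184]
torch [ 21  29 122]
torchhead [19 47 76]
inlay [23 49 67]
lip [ 24  11 119]
orange [ 13 185 228]
h_wedge inlay [ 448.1 -312.6  112.7   38.4  -10.2] outer [ 448.1 -311.6  156.4   81.   -10.5]
h_torch inlay [446.2 -18.1 125.4  24.1  -7.8] outer [448.1 -18.7 173.7  71.7  -5.8]
h_bar inlay [ 641.  -134.6  149.9   16.4    6.3] outer [ 638.7 -135.   194.7   60.8    5.5]
h_bush inlay [438.6 302.1  41.8  40.7  89.9] outer [439.  298.5 101.8  95.6 -76.8]
bar [ 434.7 -143.4  162.3   29.8    5.3]
torch [ 650.9 -272.   142.9   33.2    5.5]
```

```bash
cat > m2.py <<'E'
from h import *
im=np.load("top.npy"); H,S,V=cv2.split(cv2.cvtColor(im,cv2.COLOR_RGB2HSV))
u=lambda b:b.astype(np.uint8)*255
f=lambda m:cv2.morphologyEx(m,cv2.MORPH_OPEN,np.ones((7,7)))
bush=u((V>160)&(H>22)); wedge=f(u((S>72)&(V>150))); tor=f(u((S<45)&(V<140)|(V<85)))
r,w=blob("top",bush,(240,185),38,11); print("bush",r,cv2.fitEllipse(w))
print("wedge",blob("top",wedge,(192,245),17,26)[0]); print("torch",blob("top",tor,(317,182),16,24)[0])
ims=grab("scene"); np.save("scene.npy",ims)
H2,S2,V2=cv2.split(cv2.cvtColor(ims,cv2.COLOR_RGB2HSV))
d2=u(V2<70)
for nm,s,z,rr in (("h_wedge",(316,259),4,27),("h_torch",(215,218),4,20),("h_bar",(297,205),4,20)):
    print("scene",nm,blob("scene",d2,s,z,rr)[0])
for nm,p in dict(bush=(258,190),bushtop=(252,181),bartop=(248,232),barside=(240,246),torch=(335,223),head=(352,205),wood=(340,190),wtop=(170,195)).items(): print(nm,H2[p[1]*K,p[0]*K],S2[p[1]*K,p[0]*K],V2[p[1]*K,p[0]*K])
def panel(x0,y0,x1,y1,im,*ms):
    c=im.copy()
    for m in ms: cv2.drawContours(c,cv2.findContours(m,cv2.RETR_EXTERNAL,cv2.CHAIN_APPROX_NONE)[0],-1,(255,0,0),1)
    return cv2.resize(c[y0*K:y1*K,x0*K:x1*K],(390,290))
dark=u(V<75);wh=u((S<40)&(V>165))
g=np.vstack([np.hstack([panel(135,205,205,275,im,wedge,dark),panel(225,165,295,235,im,bush,dark)]),np.hstack([panel(285,155,355,225,im,tor),panel(230,210,300,280,im,wh,dark)])])
cv2.imwrite("pics/masks.png",g[:,:,::-1])
E
python3 m2.py
```

```text
bush [638.4  -6.8  51.9  51.1 -89.7] ((638.25634765625, -6.079952716827393), (51.19816207885742, 52.21016311645508), 13.379142761230469)
wedge [423.8 188.2 147.  108.7   1.6]
torch [ 650.  -272.4  131.7   28.     4. ]
scene h_wedge [ 446.4 -310.5  117.9   43.7  -10.6]
scene h_torch [444.2 -17.5 129.7  28.6  -6.9]
scene h_bar [ 640.9 -132.5  153.5   22.8    6.1]
bush 22 88 169
bushtop 20 98 222
bartop 19 15 234
barside 16 26 129
torch 15 36 85
head 12 47 54
wood 18 88 162
wtop 17 102 203
```

View pics/masks.png

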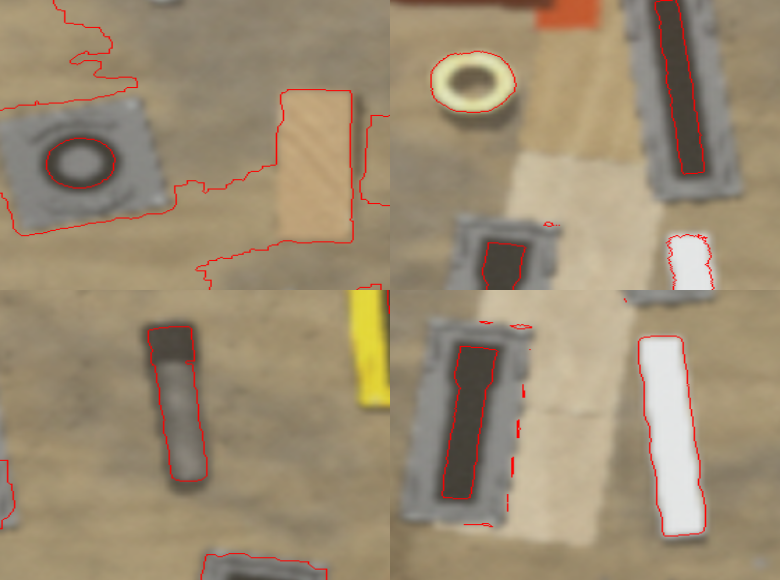

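Mask overlay: bush, bar, torch and inlays are traced well. The wedge mask leaks into the wood (upper left), so I tighten it and cast each end at its own height.

```bash
python3 - <<'E'
from h import *
u=lambda b:b.astype(np.uint8)*255
im=np.load("top.npy"); H,S,V=cv2.split(cv2.cvtColor(im,cv2.COLOR_RGB2HSV))
ims=np.load("scene.npy"); H2,S2,V2=cv2.split(cv2.cvtColor(ims,cv2.COLOR_RGB2HSV))
for t in (160,165,170):
    m=cv2.morphologyEx(u((V>t)&(S>70)),cv2.MORPH_OPEN,np.ones((9,9)))
    r,w=blob("top",m,(192,245),17,22); print("wedge",t,r)
b=cv2.boxPoints(cv2.minAreaRect(w)); lo=b[b[:,0]<r[0]];hi=b[b[:,0]>=r[0]]
# recast ends: near z=0, far z=35 (scale about camera foot)
cam=np.array([359,-59.]);f=lambda p,z:cam+(p-cam)*(1560-z)/(1560-17)
L,Hh=f(lo.mean(0),0),f(hi.mean(0),35);print("ends",L,Hh,(L+Hh)/2,np.hypot(*(Hh-L)),np.degrees(np.arctan2(*(Hh-L)[::-1])))
dark=u(V<80); print("h_bush top ellipse",cv2.fitEllipse(blob("top",dark,(150,244),4,14)[1]))
d2=u(V2<75); r,w=blob("scene",d2,(133,186),4,12); print("scene h_bush",r,cv2.fitEllipse(w))
m=u((V2>195)&(S2<40)); print("bar scene",blob("scene",m,(248,232),25,35)[0])
m=u((V2<95)&(S2<60)); r,w=blob("scene",m,(345,215),16,22); print("torch scene",r)
m=u((V2>190)&(H2>17)&(S2>60)); r,w=blob("scene",m,(258,180),38,12); print("bush scene",r)
for nm,t in (("h_torch",(244,242)),("h_bar",(277,186)),("h_wedge",(330,241))):
    print(nm,blob("top",u(V<95),t,4,22)[0])
E
```

```text
wedge 160 [430.3 182.1 134.5  94.2   1.5]
wedge 165 [436.9 168.1 121.9  64.9   1. ]
wedge 170 [437.  159.4 120.3  47.1   1.3]
ends [377.11210944 160.43491809] [495.56213035 158.18322991] [436.33711989 159.309074  ] 118.47142082833456 -1.0890390020620118
h_bush top ellipse ((438.61474609375, 302.11346435546875), (42.4688606262207, 43.45729446411133), 172.50372314453125)
scene h_bush [438.8 303.6  47.   40.3 -68.1] ((436.87945556640625, 302.6770324707031), (38.99042892456055, 45.01414108276367), 28.47116470336914)
bar scene [ 430.9 -142.4  160.1   26.3    4.7]
torch scene [ 653.4 -270.9  184.4   33.8    6.4]
bush scene [627.6  -1.2  51.3  34.4  58.9]
h_torch [446.  -19.3 131.5  30.1  -6.3]
h_bar [ 640.5 -134.7  156.    22.6    6.1]
h_wedge [ 448.1 -312.3  118.7   43.9  -10.5]
```

```bash
python3 - <<'E'
from h import *
for n,p in (("top",[(254,170),(220,163),(200,158),(265,165),(262,160)]),("scene",[(288,180),(270,175),(240,163),(250,150)])):
    for z in (0,40,80): print(n,z,cast(n,p,z).round(0).tolist())
E
```

```text
top 0 [[696.0, -56.0], [721.0, 63.0], [739.0, 134.0], [714.0, -95.0], [732.0, -84.0]]
top 40 [[687.0, -56.0], [712.0, 60.0], [730.0, 129.0], [705.0, -94.0], [722.0, -84.0]]
top 80 [[679.0, -56.0], [703.0, 57.0], [720.0, 124.0], [696.0, -93.0], [713.0, -83.0]]
scene 0 [[773.0, -15.0], [769.0, 52.0], [787.0, 194.0], [916.0, 256.0]]
scene 40 [[693.0, -68.0], [690.0, -7.0], [707.0, 124.0], [825.0, 181.0]]
scene 80 [[614.0, -121.0], [611.0, -65.0], [626.0, 54.0], [733.0, 106.0]]
```

Emit:
carry_out([
  {"tx": 30,"ty": -35,"rz": 0.035},
  {"tx": 30,"ty": -35,"rz": 0.035},
  {"tx": 30,"ty": -35,"rz": 0.035},
  {"tx": 30,"ty": -35,"rz": 0.035},
  {"tx": 30,"ty": -35,"rz": 0.035},
  {"tx": 30,"ty": -35,"rz": 0.035},
  {"tx": 30,"ty": -35,"rz": 0.035},
  {"tx": 30,"ty": -35,"rz": 0.035},
  {"tx": 30,"ty": -35,"rz": 0.035},
  {"tx": 30,"ty": -35,"rz": 0.035},
  {"tx": 30,"ty": -35,"rz": 0.035},
  {"tx": 30,"ty": -35,"rz": 0.035},
], gripper=0)

```text
invalid input at $.plan[0]: expected keys tx, ty, tz, rx, ry, rz
```

Emit:
carry_out([
  {"tx": 30,"ty": -35,"tz": 0,"rx": 0,"ry": 0,"rz": 0.018},
  {"tx": 30,"ty": -35,"tz": 0,"rx": 0,"ry": 0,"rz": 0.018},
  {"tx": 30,"ty": -35,"tz": 0,"rx": 0,"ry": 0,"rz": 0.018},
  {"tx": 30,"ty": -35,"tz": 0,"rx": 0,"ry": 0,"rz": 0.018},
  {"tx": 30,"ty": -35,"tz": 0,"rx": 0,"ry": 0,"rz": 0.018},
  {"tx": 30,"ty": -35,"tz": 0,"rx": 0,"ry": 0,"rz": 0.018},
  {"tx": 30,"ty": -35,"tz": 0,"rx": 0,"ry": 0,"rz": 0.018},
  {"tx": 30,"ty": -35,"tz": 0,"rx": 0,"ry": 0,"rz": 0.018},
  {"tx": 30,"ty": -35,"tz": 0,"rx": 0,"ry": 0,"rz": 0.018},
  {"tx": 30,"ty": -35,"tz": 0,"rx": 0,"ry": 0,"rz": 0.018},
  {"tx": 30,"ty": -35,"tz": 0,"rx": 0,"ry": 0,"rz": 0.018},
  {"tx": 30,"ty": -35,"tz": 0,"rx": 0,"ry": 0,"rz": 0.018},
], gripper=0)

```text
time: 1.7
tool_pos: [575.9, 57.3, 193.0]
tcp_rot: [3.141, 0.0, 2.936]
contact_force: [0.4, 0.7, 0.1]
grip_width: 91.8
finger_force: 0.0
```

Emit:
carry_out([
  {"tx": 32,"ty": -33,"tz": 0,"rx": 0,"ry": 0,"rz": 0},
  {"tx": 31,"ty": -32,"tz": 0,"rx": 0,"ry": 0,"rz": 0},
  {"tx": 0,"ty": 0,"tz": -40,"rx": 0,"ry": 0,"rz": 0},
  {"tx": 0,"ty": 0,"tz": -40,"rx": 0,"ry": 0,"rz": 0},
  {"tx": 0,"ty": 0,"tz": -30,"rx": 0,"ry": 0,"rz": 0},
  {"tx": 0,"ty": 0,"tz": -20,"rx": 0,"ry": 0,"rz": 0},
  {"tx": 0,"ty": 0,"tz": 0,"rx": 0,"ry": 0,"rz": 0},
  {"tx": 0,"ty": 0,"tz": 0,"rx": 0,"ry": 0,"rz": 0},
])

```text
time: 2.5
tool_pos: [638.2, -6.0, 63.4]
tcp_rot: [3.142, 0.0, 2.936]
contact_force: [0.7, -0.6, -0.1]
grip_width: 91.8
finger_force: 0.0
```

```bash
python3 - <<'E'
from h import *
im=grab("scene",1)[130*K:235*K,180*K:320*K]
cv2.imwrite("pics/s1.png",im[:,:,::-1])
E
```

```text
(no output)
```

View pics/s1.png

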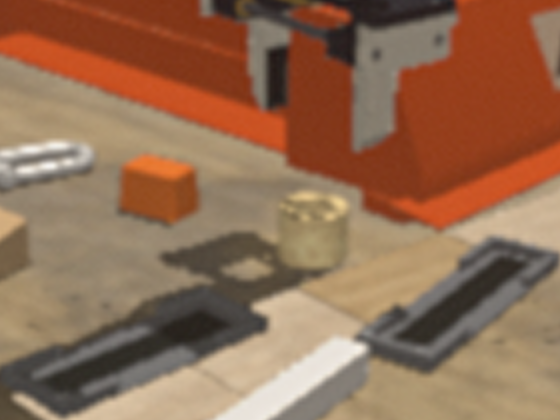

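The open fingers straddle the bush (crop 312,230), with the machine's skirt clear behind it. I descend and grip.

Emit:
carry_out([
  {"tx": 0,"ty": 0,"tz": -20,"rx": 0,"ry": 0,"rz": 0},
  {"tx": 0,"ty": 0,"tz": -20,"rx": 0,"ry": 0,"rz": 0},
  {"tx": 0,"ty": 0,"tz": -14,"rx": 0,"ry": 0,"rz": 0},
  {"tx": 0,"ty": 0,"tz": 0,"rx": 0,"ry": 0,"rz": 0},
  {"tx": 0,"ty": 0,"tz": 0,"rx": 0,"ry": 0,"rz": 0},
])

```text
time: 3.05
tool_pos: [638.6, -6.0, 10.0]
tcp_rot: [3.141, 0.001, 2.936]
contact_force: [0.2, 0.2, 0.2]
grip_width: 91.7
finger_force: 0.0
```

Emit:
carry_out([
  {"tx": 0,"ty": 0,"tz": 0,"rx": 0,"ry": 0,"rz": 0},
  {"tx": 0,"ty": 0,"tz": 0,"rx": 0,"ry": 0,"rz": 0},
  {"tx": 0,"ty": 0,"tz": 0,"rx": 0,"ry": 0,"rz": 0},
  {"tx": 0,"ty": 0,"tz": 0,"rx": 0,"ry": 0,"rz": 0},
  {"tx": 0,"ty": 0,"tz": 0,"rx": 0,"ry": 0,"rz": 0},
  {"tx": 0,"ty": 0,"tz": 0,"rx": 0,"ry": 0,"rz": 0},
  {"tx": 0,"ty": 0,"tz": 0,"rx": 0,"ry": 0,"rz": 0},
  {"tx": 0,"ty": 0,"tz": 0,"rx": 0,"ry": 0,"rz": 0},
], gripper=1)

```text
time: 3.85
tool_pos: [637.9, -6.0, 8.9]
tcp_rot: [3.142, -0.0, 2.936]
contact_force: [0.2, -0.1, -0.1]
grip_width: 32.5
finger_force: 0.0
```

```bash
python3 - <<'E'
from h import *
o=bot.get_obs();print(o["grip_width"],o["finger_force"])
im=grab("scene",1)[130*K:235*K,180*K:320*K]
cv2.imwrite("pics/s2.png",im[:,:,::-1])
E
```

```text
32.46183089151089 0.0
```

View pics/s2.png

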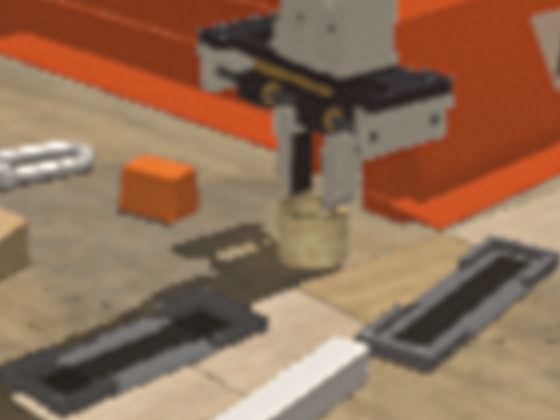

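The fingers are behind the bush, gap 32.5 mm with no force, so the bush stands nearer than I measured. I check by triangulation.

```bash
python3 - <<'E'
from h import *
def P(n):
    c=bot.camera_model(n); return c["camera_matrix"]@np.c_[c["R"],c["t"]]
o=bot.get_obs(); X=o["tool_pos"]
for n in("scene","top"):
    for q in (X,(638,-6,38),(638,-6,0)):
        p=P(n)@np.r_[q,1]; print(n,q,p[:2]/p[2])
imt=np.load("top.npy"); H,S,V=cv2.split(cv2.cvtColor(imt,cv2.COLOR_RGB2HSV))
ims=np.load("scene.npy"); H2,S2,V2=cv2.split(cv2.cvtColor(ims,cv2.COLOR_RGB2HSV))
u=lambda b:b.astype(np.uint8)*255
# bush in scene enlarged & top camera now
m=u(((V>160)&(H>22))); x,y=240*K,185*K
c=max(cv2.findContours(m[y-44:y+44,x-44:x+44],cv2.RETR_EXTERNAL,cv2.CHAIN_APPROX_NONE)[0],key=len)
print("top ring px",[v/K for v in cv2.boundingRect(c)],(x-44)/K,(y-44)/K)
now=grab("top",1)
a=imt[165*K:215*K,210*K:275*K];b=now[165*K:215*K,210*K:275*K]
s=ims[170*K:205*K,235*K:280*K]
f=lambda q:cv2.resize(q,(266,300))
cv2.imwrite("pics/cmp.png",np.hstack([f(a),f(b),f(s)])[:,:,::-1])
E
```

```text
scene [637.88729189  -5.98544192   8.90071173] [258.52624506 190.14122229]
scene (638, -6, 38) [258.74893783 180.76458958]
scene (638, -6, 0) [258.49624051 192.95658063]
top [637.88729189  -5.98544192   8.90071173] [239.55811944 185.89248618]
top (638, -6, 38) [239.27733542 184.34832116]
top (638, -6, 0) [239.64756421 186.31204947]
top ring px [3.25, 3.25, 15.5, 15.0] 229.0 174.0
```

View pics/cmp.png

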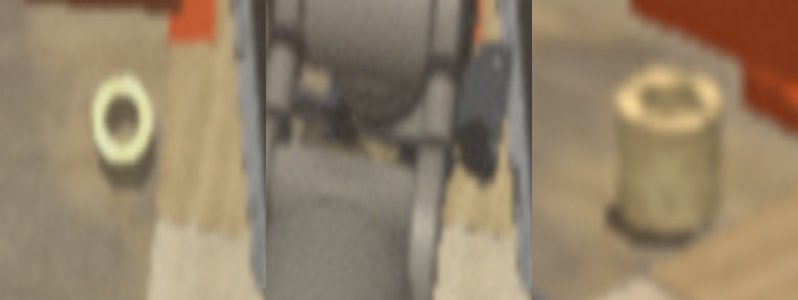

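```bash
python3 - <<'E'
from h import *
im=bot.capture("scene")
c=lambda q:cv2.resize(q,(400,480),interpolation=cv2.INTER_CUBIC)
im2=(np.load("scene.npy")[::K,::K])
cv2.imwrite("pics/s3.png",np.hstack([c(im[155:203,240:280]),c(im2[155:203,240:280])])[:,:,::-1])
o=bot.get_obs(); print(o["grip_width"],o["finger_force"],o["tool_pos"],o["joint_positions"])
E
```

```text
20.374608561780903 0.0 [637.90376815  -5.9748383    8.8829345 ] [-1.29459792e-01  7.26162856e-01  1.40328780e+00  9.23710479e-05
  1.01221164e+00 -1.49454113e+00]
```

View pics/s3.png

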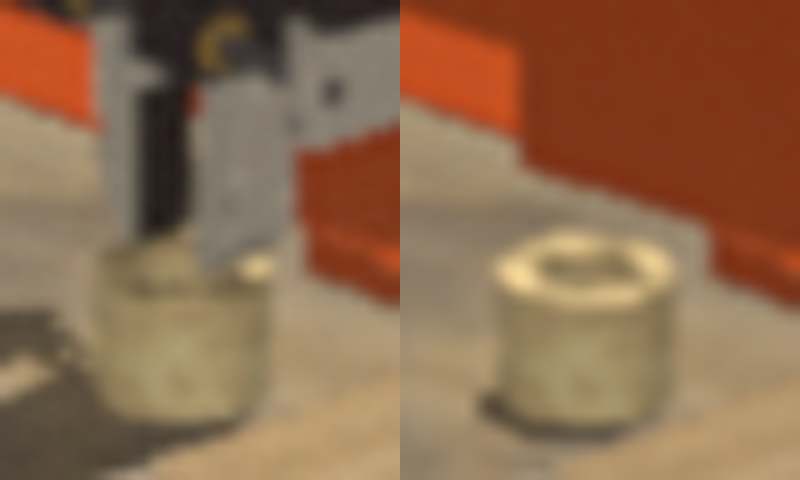

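The fingertips occlude the rim, so they sit above the bush. Tip at pixel (262,182) gives z ≈ 42, while the reported TCP is z = 8.9. The reported height is therefore about 33 mm too low, since both cameras agree on the table. I open and descend in small steps watching the force.

Emit:
carry_out([
  {"tx": 0,"ty": 0,"tz": 0,"rx": 0,"ry": 0,"rz": 0},
  {"tx": 0,"ty": 0,"tz": 0,"rx": 0,"ry": 0,"rz": 0},
  {"tx": 0,"ty": 0,"tz": 0,"rx": 0,"ry": 0,"rz": 0},
  {"tx": 0,"ty": 0,"tz": 0,"rx": 0,"ry": 0,"rz": 0},
  {"tx": 0,"ty": 0,"tz": 0,"rx": 0,"ry": 0,"rz": 0},
  {"tx": 0,"ty": 0,"tz": 0,"rx": 0,"ry": 0,"rz": 0},
  {"tx": 0,"ty": 0,"tz": 0,"rx": 0,"ry": 0,"rz": 0},
  {"tx": 0,"ty": 0,"tz": 0,"rx": 0,"ry": 0,"rz": 0},
  {"tx": 0,"ty": 0,"tz": 0,"rx": 0,"ry": 0,"rz": 0},
  {"tx": 0,"ty": 0,"tz": 0,"rx": 0,"ry": 0,"rz": 0},
  {"tx": 0,"ty": 0,"tz": 0,"rx": 0,"ry": 0,"rz": 0},
  {"tx": 0,"ty": 0,"tz": 0,"rx": 0,"ry": 0,"rz": 0},
], gripper=0)

```text
time: 5.2
tool_pos: [637.9, -6.0, 9.0]
tcp_rot: [3.142, 0.0, 2.936]
contact_force: [0.4, 0.0, -0.0]
grip_width: 91.5
finger_force: 0.0
```

```bash
python3 - <<'E'
from h import *
im=grab("scene",1)[130*K:235*K,180*K:320*K]
cv2.imwrite("pics/s4.png",im[:,:,::-1])
c=bot.camera_model("scene");P=c["camera_matrix"]@np.c_[c["R"],c["t"]]
a=np.array([.205,.979])
for s in(46,65):
  for z in (9,25,42,50):
    q=[]
    for g in(-1,1):
        p=P@np.r_[np.array([638,-6])+g*s*a,z,1];p=p[:2]/p[2];q.append(((p-[180,130])*K).round(0).tolist())
    print(s,z,q)
E
```

```text
46 9 [[356.0, 262.0], [274.0, 220.0]]
46 25 [[357.0, 241.0], [275.0, 200.0]]
46 42 [[358.0, 219.0], [275.0, 178.0]]
46 50 [[358.0, 208.0], [275.0, 168.0]]
65 9 [[374.0, 271.0], [259.0, 212.0]]
65 25 [[375.0, 250.0], [259.0, 192.0]]
65 42 [[376.0, 228.0], [259.0, 170.0]]
65 50 [[377.0, 217.0], [259.0, 160.0]]
```

View pics/s4.png

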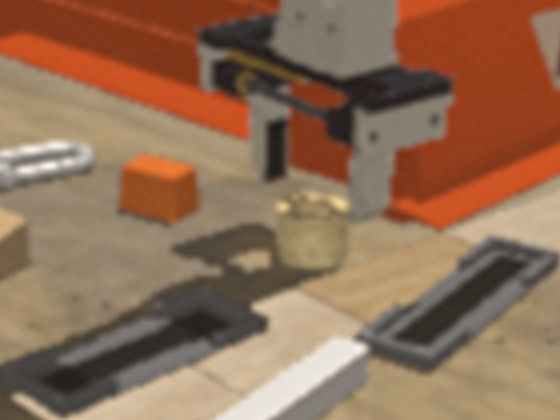

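The fingertips project to z ≈ 42 with x,y as reported (front tip at crop 356,218 against a predicted 358,219), so true z = reported + 33. I descend gently.

Emit:
carry_out([
  {"tx": 0,"ty": 0,"tz": -10,"rx": 0,"ry": 0,"rz": 0},
  {"tx": 0,"ty": 0,"tz": -10,"rx": 0,"ry": 0,"rz": 0},
  {"tx": 0,"ty": 0,"tz": 0,"rx": 0,"ry": 0,"rz": 0},
  {"tx": 0,"ty": 0,"tz": 0,"rx": 0,"ry": 0,"rz": 0},
])

```text
time: 5.65
tool_pos: [637.4, -6.0, -11.9]
tcp_rot: [-3.142, -0.001, 2.936]
contact_force: [-0.5, -0.8, -0.0]
grip_width: 91.5
finger_force: 0.0
```

Emit:
carry_out([
  {"tx": 0,"ty": 0,"tz": -5,"rx": 0,"ry": 0,"rz": 0},
  {"tx": 0,"ty": 0,"tz": -4,"rx": 0,"ry": 0,"rz": 0},
  {"tx": 0,"ty": 0,"tz": 0,"rx": 0,"ry": 0,"rz": 0},
  {"tx": 0,"ty": 0,"tz": 0,"rx": 0,"ry": 0,"rz": 0},
])

```text
time: 6.05
tool_pos: [637.9, -6.0, -20.2]
tcp_rot: [3.142, -0.0, 2.936]
contact_force: [0.4, -0.9, 0.3]
grip_width: 91.5
finger_force: 0.0
```

Emit:
carry_out([
  {"tx": 0,"ty": 0,"tz": 0,"rx": 0,"ry": 0,"rz": 0},
  {"tx": 0,"ty": 0,"tz": 0,"rx": 0,"ry": 0,"rz": 0},
  {"tx": 0,"ty": 0,"tz": 0,"rx": 0,"ry": 0,"rz": 0},
  {"tx": 0,"ty": 0,"tz": 0,"rx": 0,"ry": 0,"rz": 0},
  {"tx": 0,"ty": 0,"tz": 0,"rx": 0,"ry": 0,"rz": 0},
  {"tx": 0,"ty": 0,"tz": 0,"rx": 0,"ry": 0,"rz": 0},
  {"tx": 0,"ty": 0,"tz": 0,"rx": 0,"ry": 0,"rz": 0},
  {"tx": 0,"ty": 0,"tz": 0,"rx": 0,"ry": 0,"rz": 0},
], gripper=1)

```text
time: 6.85
tool_pos: [638.0, -5.8, -20.0]
tcp_rot: [3.141, 0.0, 2.936]
contact_force: [0.2, 0.5, 0.3]
grip_width: 48.3
finger_force: 29.9
```

Emit:
carry_out([
  {"tx": 0,"ty": 0,"tz": 10,"rx": 0,"ry": 0,"rz": 0},
  {"tx": 0,"ty": 0,"tz": 30,"rx": 0,"ry": 0,"rz": 0},
  {"tx": 0,"ty": 0,"tz": 40,"rx": 0,"ry": 0,"rz": 0},
  {"tx": -25,"ty": 38.5,"tz": 0,"rx": 0,"ry": 0,"rz": 0.054},
  {"tx": -25,"ty": 38.5,"tz": 0,"rx": 0,"ry": 0,"rz": 0.054},
  {"tx": -25,"ty": 38.5,"tz": 0,"rx": 0,"ry": 0,"rz": 0.054},
  {"tx": -25,"ty": 38.5,"tz": 0,"rx": 0,"ry": 0,"rz": 0.054},
  {"tx": -25,"ty": 38.5,"tz": 0,"rx": 0,"ry": 0,"rz": 0.054},
  {"tx": -25,"ty": 38.5,"tz": 0,"rx": 0,"ry": 0,"rz": 0.054},
  {"tx": -25,"ty": 38.5,"tz": 0,"rx": 0,"ry": 0,"rz": 0.054},
  {"tx": -25,"ty": 38.5,"tz": 0,"rx": 0,"ry": 0,"rz": 0.054},
  {"tx": 0,"ty": 0,"tz": 0,"rx": 0,"ry": 0,"rz": 0},
])

```text
time: 8.05
tool_pos: [434.5, 305.8, 60.4]
tcp_rot: [3.14, -0.001, -2.909]
contact_force: [-0.1, -0.0, -1.4]
grip_width: 48.1
finger_force: 29.9
```

Emit:
carry_out([
  {"tx": 0,"ty": 0,"tz": 0,"rx": 0,"ry": 0,"rz": 0},
  {"tx": 0,"ty": 0,"tz": -30,"rx": 0,"ry": 0,"rz": 0},
  {"tx": 0,"ty": 0,"tz": -20,"rx": 0,"ry": 0,"rz": 0},
  {"tx": 0,"ty": 0,"tz": -10,"rx": 0,"ry": 0,"rz": 0},
  {"tx": 0,"ty": 0,"tz": 0,"rx": 0,"ry": 0,"rz": 0},
  {"tx": 0,"ty": 0,"tz": 0,"rx": 0,"ry": 0,"rz": 0},
])

```text
time: 8.65
tool_pos: [438.9, 301.6, 0.5]
tcp_rot: [3.141, 0.001, -2.917]
contact_force: [0.0, 0.0, -1.6]
grip_width: 48.0
finger_force: 29.9
```

Emit:
carry_out([
  {"tx": 0,"ty": 0,"tz": -8,"rx": 0,"ry": 0,"rz": 0},
  {"tx": 0,"ty": 0,"tz": -4,"rx": 0,"ry": 0,"rz": 0},
  {"tx": 0,"ty": 0,"tz": -3,"rx": 0,"ry": 0,"rz": 0},
  {"tx": 0,"ty": 0,"tz": 0,"rx": 0,"ry": 0,"rz": 0},
  {"tx": 0,"ty": 0,"tz": 0,"rx": 0,"ry": 0,"rz": 0},
])

```text
time: 9.15
tool_pos: [437.9, 302.1, -15.0]
tcp_rot: [3.141, 0.0, -2.915]
contact_force: [-0.1, -0.1, -2.3]
grip_width: 47.7
finger_force: 29.9
```

Emit:
carry_out([
  {"tx": 0,"ty": 0,"tz": -1,"rx": 0,"ry": 0,"rz": 0},
  {"tx": 0,"ty": 0,"tz": 0,"rx": 0,"ry": 0,"rz": 0},
  {"tx": 0,"ty": 0,"tz": 0,"rx": 0,"ry": 0,"rz": 0},
])

```text
time: 9.45
tool_pos: [438.0, 302.1, -16.0]
tcp_rot: [3.141, 0.0, -2.915]
contact_force: [-0.1, 0.9, -1.9]
grip_width: 47.9
finger_force: 29.9
```

Emit:
carry_out([
  {"tx": 0,"ty": 0,"tz": 0,"rx": 0,"ry": 0,"rz": 0},
  {"tx": 0,"ty": 0,"tz": 0,"rx": 0,"ry": 0,"rz": 0},
  {"tx": 0,"ty": 0,"tz": 0,"rx": 0,"ry": 0,"rz": 0},
  {"tx": 0,"ty": 0,"tz": 0,"rx": 0,"ry": 0,"rz": 0},
  {"tx": 0,"ty": 0,"tz": 0,"rx": 0,"ry": 0,"rz": 0},
  {"tx": 0,"ty": 0,"tz": 0,"rx": 0,"ry": 0,"rz": 0},
  {"tx": 0,"ty": 0,"tz": 20,"rx": 0,"ry": 0,"rz": 0},
  {"tx": 0,"ty": 0,"tz": 35,"rx": 0,"ry": 0,"rz": 0},
  {"tx": 0,"ty": 0,"tz": 40,"rx": 0,"ry": 0,"rz": 0},
  {"tx": 0,"ty": 0,"tz": 0,"rx": 0,"ry": 0,"rz": 0},
  {"tx": 0,"ty": 0,"tz": 0,"rx": 0,"ry": 0,"rz": 0},
], gripper=0)

```text
time: 10.55
tool_pos: [438.3, 302.2, 79.6]
tcp_rot: [3.141, 0.002, -2.915]
contact_force: [-0.7, 0.3, -0.5]
grip_width: 91.5
finger_force: 0.0
```

Emit:
carry_out([
  {"tx": -0.5,"ty": -44.5,"tz": 0,"rx": 0,"ry": 0,"rz": -0.014},
  {"tx": -0.5,"ty": -44.5,"tz": 0,"rx": 0,"ry": 0,"rz": -0.014},
  {"tx": -0.5,"ty": -44.5,"tz": 0,"rx": 0,"ry": 0,"rz": -0.014},
  {"tx": -0.5,"ty": -44.5,"tz": 0,"rx": 0,"ry": 0,"rz": -0.014},
  {"tx": -0.5,"ty": -44.5,"tz": 0,"rx": 0,"ry": 0,"rz": -0.014},
  {"tx": -0.5,"ty": -44.5,"tz": 0,"rx": 0,"ry": 0,"rz": -0.014},
  {"tx": -0.5,"ty": -44.5,"tz": 0,"rx": 0,"ry": 0,"rz": -0.014},
  {"tx": -0.5,"ty": -44.5,"tz": 0,"rx": 0,"ry": 0,"rz": -0.014},
  {"tx": -0.5,"ty": -44.5,"tz": 0,"rx": 0,"ry": 0,"rz": -0.014},
  {"tx": -0.5,"ty": -44.5,"tz": 0,"rx": 0,"ry": 0,"rz": -0.014},
  {"tx": 0,"ty": 0,"tz": 0,"rx": 0,"ry": 0,"rz": 0},
  {"tx": 0,"ty": 0,"tz": 0,"rx": 0,"ry": 0,"rz": 0},
])

```text
time: 11.75
tool_pos: [431.7, -143.2, 77.6]
tcp_rot: [3.14, -0.003, -3.058]
contact_force: [0.4, -0.3, 0.1]
grip_width: 91.5
finger_force: 0.0
```

Emit:
carry_out([
  {"tx": 1,"ty": 0,"tz": -40,"rx": 0,"ry": 0,"rz": 0},
  {"tx": 0,"ty": 0,"tz": -30,"rx": 0,"ry": 0,"rz": 0},
  {"tx": 0,"ty": 0,"tz": -20,"rx": 0,"ry": 0,"rz": 0},
  {"tx": 0,"ty": 0,"tz": -10,"rx": 0,"ry": 0,"rz": 0},
  {"tx": 0,"ty": 0,"tz": -4,"rx": 0,"ry": 0,"rz": 0},
  {"tx": 0,"ty": 0,"tz": 0,"rx": 0,"ry": 0,"rz": 0},
  {"tx": 0,"ty": 0,"tz": 0,"rx": 0,"ry": 0,"rz": 0},
])

```text
time: 12.45
tool_pos: [434.5, -142.9, -24.3]
tcp_rot: [-3.141, 0.001, -3.055]
contact_force: [0.1, 0.3, 0.1]
grip_width: 91.9
finger_force: 0.0
```

Emit:
carry_out([
  {"tx": 0,"ty": 0,"tz": -3,"rx": 0,"ry": 0,"rz": 0},
  {"tx": 0,"ty": 0,"tz": 0,"rx": 0,"ry": 0,"rz": 0},
  {"tx": 0,"ty": 0,"tz": 0,"rx": 0,"ry": 0,"rz": 0},
])

```text
time: 12.75
tool_pos: [434.1, -143.1, -27.8]
tcp_rot: [-3.141, 0.001, -3.056]
contact_force: [-0.2, -0.6, 0.1]
grip_width: 91.9
finger_force: 0.0
```

Emit:
carry_out([
  {"tx": 0,"ty": 0,"tz": 0,"rx": 0,"ry": 0,"rz": 0},
  {"tx": 0,"ty": 0,"tz": 0,"rx": 0,"ry": 0,"rz": 0},
  {"tx": 0,"ty": 0,"tz": 0,"rx": 0,"ry": 0,"rz": 0},
  {"tx": 0,"ty": 0,"tz": 0,"rx": 0,"ry": 0,"rz": 0},
  {"tx": 0,"ty": 0,"tz": 0,"rx": 0,"ry": 0,"rz": 0},
  {"tx": 0,"ty": 0,"tz": 0,"rx": 0,"ry": 0,"rz": 0},
  {"tx": 0,"ty": 0,"tz": 0,"rx": 0,"ry": 0,"rz": 0},
  {"tx": 0,"ty": 0,"tz": 0,"rx": 0,"ry": 0,"rz": 0},
  {"tx": 0,"ty": 0,"tz": 0,"rx": 0,"ry": 0,"rz": 0},
  {"tx": 0,"ty": 0,"tz": 0,"rx": 0,"ry": 0,"rz": 0},
], gripper=1)

```text
time: 13.75
tool_pos: [433.8, -142.8, -28.1]
tcp_rot: [3.141, -0.0, -3.055]
contact_force: [0.2, 1.3, 0.8]
grip_width: 24.8
finger_force: 30.0
```

Emit:
carry_out([
  {"tx": 0,"ty": 0,"tz": 10,"rx": 0,"ry": 0,"rz": 0},
  {"tx": 0,"ty": 0,"tz": 25,"rx": 0,"ry": 0,"rz": 0},
  {"tx": 0,"ty": 0,"tz": 35,"rx": 0,"ry": 0,"rz": 0},
  {"tx": 34.5,"ty": 1.4,"tz": 0,"rx": 0,"ry": 0,"rz": 0.003},
  {"tx": 34.5,"ty": 1.4,"tz": 0,"rx": 0,"ry": 0,"rz": 0.003},
  {"tx": 34.5,"ty": 1.4,"tz": 0,"rx": 0,"ry": 0,"rz": 0.003},
  {"tx": 34.5,"ty": 1.4,"tz": 0,"rx": 0,"ry": 0,"rz": 0.003},
  {"tx": 34.5,"ty": 1.4,"tz": 0,"rx": 0,"ry": 0,"rz": 0.003},
  {"tx": 34,"ty": 1.4,"tz": 0,"rx": 0,"ry": 0,"rz": 0.003},
  {"tx": 0,"ty": 0,"tz": 0,"rx": 0,"ry": 0,"rz": 0},
  {"tx": 0,"ty": 0,"tz": 0,"rx": 0,"ry": 0,"rz": 0},
  {"tx": 0,"ty": 0,"tz": 0,"rx": 0,"ry": 0,"rz": 0},
])

```text
time: 14.95
tool_pos: [639.2, -134.5, 41.8]
tcp_rot: [3.141, -0.002, -3.038]
contact_force: [-0.9, 0.6, -2.6]
grip_width: 24.6
finger_force: 30.0
```

Emit:
carry_out([
  {"tx": 1,"ty": 0,"tz": -25,"rx": 0,"ry": 0,"rz": 0.003},
  {"tx": 0,"ty": 0,"tz": -20,"rx": 0,"ry": 0,"rz": 0},
  {"tx": 0,"ty": 0,"tz": -10,"rx": 0,"ry": 0,"rz": 0},
  {"tx": 0,"ty": 0,"tz": -5,"rx": 0,"ry": 0,"rz": 0},
  {"tx": 0,"ty": 0,"tz": 0,"rx": 0,"ry": 0,"rz": 0},
  {"tx": 0,"ty": 0,"tz": 0,"rx": 0,"ry": 0,"rz": 0},
  {"tx": 0,"ty": 0,"tz": 0,"rx": 0,"ry": 0,"rz": 0},
])

```text
time: 15.65
tool_pos: [642.1, -134.9, -16.9]
tcp_rot: [-3.141, 0.002, -3.034]
contact_force: [-0.1, -0.2, -2.0]
grip_width: 24.7
finger_force: 30.0
```

Emit:
carry_out([
  {"tx": -0.5,"ty": 0,"tz": -3,"rx": 0,"ry": 0,"rz": 0},
  {"tx": 0,"ty": 0,"tz": -2,"rx": 0,"ry": 0,"rz": 0},
  {"tx": 0,"ty": 0,"tz": -1,"rx": 0,"ry": 0,"rz": 0},
  {"tx": 0,"ty": 0,"tz": 0,"rx": 0,"ry": 0,"rz": 0},
  {"tx": 0,"ty": 0,"tz": 0,"rx": 0,"ry": 0,"rz": 0},
])

```text
time: 16.15
tool_pos: [640.8, -134.5, -24.0]
tcp_rot: [3.141, -0.0, -3.034]
contact_force: [-1.1, 0.5, 0.1]
grip_width: 25.0
finger_force: 30.0
```

Emit:
carry_out([
  {"tx": 0,"ty": 0,"tz": 0,"rx": 0,"ry": 0,"rz": 0},
  {"tx": 0,"ty": 0,"tz": 0,"rx": 0,"ry": 0,"rz": 0},
  {"tx": 0,"ty": 0,"tz": 0,"rx": 0,"ry": 0,"rz": 0},
  {"tx": 0,"ty": 0,"tz": 0,"rx": 0,"ry": 0,"rz": 0},
  {"tx": 0,"ty": 0,"tz": 0,"rx": 0,"ry": 0,"rz": 0},
  {"tx": 0,"ty": 0,"tz": 0,"rx": 0,"ry": 0,"rz": 0},
  {"tx": 0,"ty": 0,"tz": 15,"rx": 0,"ry": 0,"rz": 0},
  {"tx": 0,"ty": 0,"tz": 30,"rx": 0,"ry": 0,"rz": 0},
  {"tx": 0,"ty": 0,"tz": 40,"rx": 0,"ry": 0,"rz": 0},
  {"tx": 0,"ty": 0,"tz": 20,"rx": 0,"ry": 0,"rz": 0},
  {"tx": 0,"ty": 0,"tz": 0,"rx": 0,"ry": 0,"rz": 0},
  {"tx": 0,"ty": 0,"tz": 0,"rx": 0,"ry": 0,"rz": 0},
], gripper=0)

```text
time: 17.35
tool_pos: [640.9, -134.6, 81.6]
tcp_rot: [-3.141, 0.001, -3.034]
contact_force: [-0.5, -0.1, -1.0]
grip_width: 91.9
finger_force: 0.0
```

Emit:
carry_out([
  {"tx": -23.7,"ty": 36.7,"tz": 0,"rx": 0,"ry": 0,"rz": -0.0156},
  {"tx": -23.7,"ty": 36.7,"tz": 0,"rx": 0,"ry": 0,"rz": -0.0156},
  {"tx": -23.7,"ty": 36.7,"tz": 0,"rx": 0,"ry": 0,"rz": -0.0156},
  {"tx": -23.7,"ty": 36.7,"tz": 0,"rx": 0,"ry": 0,"rz": -0.0156},
  {"tx": -23.7,"ty": 36.7,"tz": 0,"rx": 0,"ry": 0,"rz": -0.0156},
  {"tx": -23.7,"ty": 36.7,"tz": 0,"rx": 0,"ry": 0,"rz": -0.0156},
  {"tx": -23.7,"ty": 36.7,"tz": 0,"rx": 0,"ry": 0,"rz": -0.0156},
  {"tx": -23.7,"ty": 36.7,"tz": 0,"rx": 0,"ry": 0,"rz": -0.0156},
  {"tx": 0,"ty": 0,"tz": 0,"rx": 0,"ry": 0,"rz": 0},
  {"tx": 0,"ty": 0,"tz": 0,"rx": 0,"ry": 0,"rz": 0},
  {"tx": 0,"ty": 0,"tz": 0,"rx": 0,"ry": 0,"rz": 0},
])

```text
time: 18.45
tool_pos: [451.6, 158.3, 80.4]
tcp_rot: [-3.141, -0.001, 3.124]
contact_force: [0.9, -0.1, -0.7]
grip_width: 91.6
finger_force: 0.0
```

```bash
python3 - <<'E'
from h import *
im=bot.capture("scene")
cv2.imwrite("pics/s5.png",cv2.resize(im[100:235,100:325],(800,480),interpolation=cv2.INTER_CUBIC)[:,:,::-1])
E
```

```text
(no output)
```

View pics/s5.png

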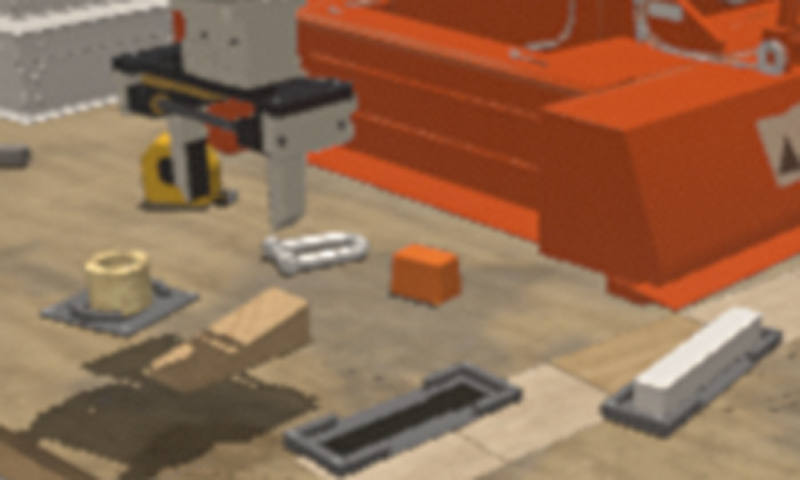

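The bush (120,280) and the bar (700,360) sit in their holders. Now the wedge.

Emit:
carry_out([
  {"tx": 0,"ty": 0.5,"tz": -40,"rx": 0,"ry": 0,"rz": 0},
  {"tx": 0,"ty": 0,"tz": -30,"rx": 0,"ry": 0,"rz": 0},
  {"tx": 0,"ty": 0,"tz": -20,"rx": 0,"ry": 0,"rz": 0},
  {"tx": 0,"ty": 0,"tz": -10,"rx": 0,"ry": 0,"rz": 0},
  {"tx": 0,"ty": 0,"tz": -6,"rx": 0,"ry": 0,"rz": 0},
  {"tx": 0,"ty": 0,"tz": -3,"rx": 0,"ry": 0,"rz": 0},
  {"tx": 0,"ty": 0,"tz": 0,"rx": 0,"ry": 0,"rz": 0},
  {"tx": 0,"ty": 0,"tz": 0,"rx": 0,"ry": 0,"rz": 0},
])

```text
time: 19.3
tool_pos: [452.0, 159.6, -27.4]
tcp_rot: [3.141, 0.001, 3.124]
contact_force: [-0.3, 0.7, 0.4]
grip_width: 91.6
finger_force: 0.0
```

Emit:
carry_out([
  {"tx": 0,"ty": 0,"tz": 0,"rx": 0,"ry": 0,"rz": 0},
  {"tx": 0,"ty": 0,"tz": 0,"rx": 0,"ry": 0,"rz": 0},
  {"tx": 0,"ty": 0,"tz": 0,"rx": 0,"ry": 0,"rz": 0},
  {"tx": 0,"ty": 0,"tz": 0,"rx": 0,"ry": 0,"rz": 0},
  {"tx": 0,"ty": 0,"tz": 0,"rx": 0,"ry": 0,"rz": 0},
  {"tx": 0,"ty": 0,"tz": 0,"rx": 0,"ry": 0,"rz": 0},
  {"tx": 0,"ty": 0,"tz": 0,"rx": 0,"ry": 0,"rz": 0},
  {"tx": 0,"ty": 0,"tz": 0,"rx": 0,"ry": 0,"rz": 0},
], gripper=1)

```text
time: 20.1
tool_pos: [451.4, 159.5, -28.1]
tcp_rot: [3.142, 0.0, 3.124]
contact_force: [0.2, -1.3, -0.1]
grip_width: 44.5
finger_force: 30.0
```

Emit:
carry_out([
  {"tx": 0,"ty": 0,"tz": 10,"rx": 0,"ry": 0,"rz": 0},
  {"tx": 0,"ty": 0,"tz": 25,"rx": 0,"ry": 0,"rz": 0},
  {"tx": 0,"ty": 0,"tz": 40,"rx": 0,"ry": 0,"rz": 0},
  {"tx": 1,"ty": -43,"tz": 0,"rx": 0,"ry": 0,"rz": -0.015},
  {"tx": 1,"ty": -43,"tz": 0,"rx": 0,"ry": 0,"rz": -0.015},
  {"tx": 1,"ty": -43,"tz": 0,"rx": 0,"ry": 0,"rz": -0.015},
  {"tx": 1,"ty": -43,"tz": 0,"rx": 0,"ry": 0,"rz": -0.015},
  {"tx": 1,"ty": -43,"tz": 0,"rx": 0,"ry": 0,"rz": -0.015},
  {"tx": 1,"ty": -43,"tz": 0,"rx": 0,"ry": 0,"rz": -0.015},
  {"tx": 1,"ty": -43,"tz": 0,"rx": 0,"ry": 0,"rz": -0.015},
  {"tx": 1,"ty": -43,"tz": 0,"rx": 0,"ry": 0,"rz": -0.015},
  {"tx": 1,"ty": -43,"tz": 0,"rx": 0,"ry": 0,"rz": -0.015},
])

```text
time: 21.3
tool_pos: [460.1, -229.3, 47.6]
tcp_rot: [3.142, 0.0, 2.988]
contact_force: [0.1, 0.6, -1.9]
grip_width: 44.9
finger_force: 30.0
```

Emit:
carry_out([
  {"tx": 1,"ty": -43,"tz": 0,"rx": 0,"ry": 0,"rz": -0.015},
  {"tx": 1,"ty": -44,"tz": 0,"rx": 0,"ry": 0,"rz": -0.014},
  {"tx": 0.5,"ty": 0,"tz": 0,"rx": 0,"ry": 0,"rz": 0},
  {"tx": 0,"ty": 0,"tz": 0,"rx": 0,"ry": 0,"rz": 0},
  {"tx": 0,"ty": 0,"tz": 0,"rx": 0,"ry": 0,"rz": 0},
])

```text
time: 21.8
tool_pos: [462.5, -313.3, 47.0]
tcp_rot: [3.141, -0.001, 2.961]
contact_force: [0.0, -0.4, -0.9]
grip_width: 44.8
finger_force: 30.0
```

Emit:
carry_out([
  {"tx": 0,"ty": -1,"tz": -30,"rx": 0,"ry": 0,"rz": 0},
  {"tx": 0,"ty": 0,"tz": -20,"rx": 0,"ry": 0,"rz": 0},
  {"tx": 0,"ty": 0,"tz": -10,"rx": 0,"ry": 0,"rz": 0},
  {"tx": 0,"ty": 0,"tz": -5,"rx": 0,"ry": 0,"rz": 0},
  {"tx": 0,"ty": 0,"tz": 0,"rx": 0,"ry": 0,"rz": 0},
  {"tx": 0,"ty": 0,"tz": 0,"rx": 0,"ry": 0,"rz": 0},
])

```text
time: 22.4
tool_pos: [463.4, -315.7, -17.2]
tcp_rot: [-3.141, 0.001, 2.96]
contact_force: [0.1, -0.1, -1.3]
grip_width: 44.8
finger_force: 30.0
```

Emit:
carry_out([
  {"tx": 0,"ty": 0,"tz": -3,"rx": 0,"ry": 0,"rz": 0},
  {"tx": 0,"ty": 0,"tz": -2,"rx": 0,"ry": 0,"rz": 0},
  {"tx": 0,"ty": 0,"tz": -1,"rx": 0,"ry": 0,"rz": 0},
  {"tx": 0,"ty": 0,"tz": 0,"rx": 0,"ry": 0,"rz": 0},
  {"tx": 0,"ty": 0,"tz": 0,"rx": 0,"ry": 0,"rz": 0},
])

```text
time: 22.9
tool_pos: [462.8, -315.5, -24.0]
tcp_rot: [3.142, -0.0, 2.96]
contact_force: [-0.1, 0.3, -0.4]
grip_width: 44.7
finger_force: 30.0
```

Emit:
carry_out([
  {"tx": 0,"ty": 0,"tz": 0,"rx": 0,"ry": 0,"rz": 0},
  {"tx": 0,"ty": 0,"tz": 0,"rx": 0,"ry": 0,"rz": 0},
  {"tx": 0,"ty": 0,"tz": 0,"rx": 0,"ry": 0,"rz": 0},
  {"tx": 0,"ty": 0,"tz": 0,"rx": 0,"ry": 0,"rz": 0},
  {"tx": 0,"ty": 0,"tz": 0,"rx": 0,"ry": 0,"rz": 0},
  {"tx": 0,"ty": 0,"tz": 0,"rx": 0,"ry": 0,"rz": 0},
  {"tx": 0,"ty": 0,"tz": 15,"rx": 0,"ry": 0,"rz": 0},
  {"tx": 0,"ty": 0,"tz": 30,"rx": 0,"ry": 0,"rz": 0},
  {"tx": 0,"ty": 0,"tz": 40,"rx": 0,"ry": 0,"rz": 0},
  {"tx": 0,"ty": 0,"tz": 20,"rx": 0,"ry": 0,"rz": 0},
  {"tx": 0,"ty": 0,"tz": 0,"rx": 0,"ry": 0,"rz": 0},
], gripper=0)

```text
time: 24.0
tool_pos: [464.5, -316.9, 84.3]
tcp_rot: [-3.138, 0.006, 2.96]
contact_force: [0.1, -0.2, -0.3]
grip_width: 91.8
finger_force: 0.0
```

Emit:
carry_out([
  {"tx": 31.3,"ty": 7.2,"tz": 0,"rx": 0,"ry": 0,"rz": 0.045},
  {"tx": 31.3,"ty": 7.2,"tz": 0,"rx": 0,"ry": 0,"rz": 0.045},
  {"tx": 31.3,"ty": 7.2,"tz": 0,"rx": 0,"ry": 0,"rz": 0.045},
  {"tx": 31.3,"ty": 7.2,"tz": 0,"rx": 0,"ry": 0,"rz": 0.045},
  {"tx": 31.3,"ty": 7.2,"tz": 0,"rx": 0,"ry": 0,"rz": 0.045},
  {"tx": 31.3,"ty": 7.2,"tz": 0,"rx": 0,"ry": 0,"rz": 0.045},
  {"tx": 0,"ty": 0,"tz": -30,"rx": 0,"ry": 0,"rz": 0},
  {"tx": 0,"ty": 0,"tz": -20,"rx": 0,"ry": 0,"rz": 0},
  {"tx": 0,"ty": 0,"tz": 0,"rx": 0,"ry": 0,"rz": 0},
  {"tx": 0,"ty": 0,"tz": 0,"rx": 0,"ry": 0,"rz": 0},
])

```text
time: 25.0
tool_pos: [650.1, -272.1, 30.0]
tcp_rot: [3.14, -0.002, -3.053]
contact_force: [0.3, 0.1, 0.2]
grip_width: 91.4
finger_force: 0.0
```

Emit:
carry_out([
  {"tx": 0,"ty": 0,"tz": -25,"rx": 0,"ry": 0,"rz": 0},
  {"tx": 0,"ty": 0,"tz": -15,"rx": 0,"ry": 0,"rz": 0},
  {"tx": 0,"ty": 0,"tz": -10,"rx": 0,"ry": 0,"rz": 0},
  {"tx": 0,"ty": 0,"tz": -6,"rx": 0,"ry": 0,"rz": 0},
  {"tx": 0,"ty": 0,"tz": 0,"rx": 0,"ry": 0,"rz": 0},
  {"tx": 0,"ty": 0,"tz": 0,"rx": 0,"ry": 0,"rz": 0},
])

```text
time: 25.6
tool_pos: [651.1, -272.6, -24.3]
tcp_rot: [-3.141, 0.001, -3.053]
contact_force: [-0.4, -0.8, -0.1]
grip_width: 91.9
finger_force: 0.0
```

Emit:
carry_out([
  {"tx": 0,"ty": 0,"tz": 0,"rx": 0,"ry": 0,"rz": 0},
  {"tx": 0,"ty": 0,"tz": 0,"rx": 0,"ry": 0,"rz": 0},
  {"tx": 0,"ty": 0,"tz": 0,"rx": 0,"ry": 0,"rz": 0},
  {"tx": 0,"ty": 0,"tz": 0,"rx": 0,"ry": 0,"rz": 0},
  {"tx": 0,"ty": 0,"tz": 0,"rx": 0,"ry": 0,"rz": 0},
  {"tx": 0,"ty": 0,"tz": 0,"rx": 0,"ry": 0,"rz": 0},
  {"tx": 0,"ty": 0,"tz": 0,"rx": 0,"ry": 0,"rz": 0},
  {"tx": 0,"ty": 0,"tz": 0,"rx": 0,"ry": 0,"rz": 0},
  {"tx": 0,"ty": 0,"tz": 0,"rx": 0,"ry": 0,"rz": 0},
  {"tx": 0,"ty": 0,"tz": 0,"rx": 0,"ry": 0,"rz": 0},
], gripper=1)

```text
time: 26.6
tool_pos: [650.6, -272.1, -25.1]
tcp_rot: [3.141, -0.0, -3.053]
contact_force: [-0.3, 1.4, -0.1]
grip_width: 32.7
finger_force: 30.0
```

Emit:
carry_out([
  {"tx": 0,"ty": 0,"tz": 10,"rx": 0,"ry": 0,"rz": 0},
  {"tx": 0,"ty": 0,"tz": 30,"rx": 0,"ry": 0,"rz": 0},
  {"tx": 0,"ty": 0,"tz": 40,"rx": 0,"ry": 0,"rz": 0},
  {"tx": -25.6,"ty": 31.7,"tz": 0,"rx": 0,"ry": 0,"rz": -0.025},
  {"tx": -25.6,"ty": 31.7,"tz": 0,"rx": 0,"ry": 0,"rz": -0.025},
  {"tx": -25.6,"ty": 31.7,"tz": 0,"rx": 0,"ry": 0,"rz": -0.025},
  {"tx": -25.6,"ty": 31.7,"tz": 0,"rx": 0,"ry": 0,"rz": -0.025},
  {"tx": -25.6,"ty": 31.7,"tz": 0,"rx": 0,"ry": 0,"rz": -0.025},
  {"tx": -25.6,"ty": 31.7,"tz": 0,"rx": 0,"ry": 0,"rz": -0.025},
  {"tx": -25.6,"ty": 31.7,"tz": 0,"rx": 0,"ry": 0,"rz": -0.025},
  {"tx": -25.3,"ty": 31.4,"tz": 0,"rx": 0,"ry": 0,"rz": -0.027},
  {"tx": 0,"ty": 0,"tz": 0,"rx": 0,"ry": 0,"rz": 0},
])

```text
time: 27.8
tool_pos: [442.2, -15.9, 55.3]
tcp_rot: [3.141, -0.004, 3.03]
contact_force: [0.0, -0.2, -2.1]
grip_width: 32.5
finger_force: 30.0
```

Emit:
carry_out([
  {"tx": 0,"ty": 0,"tz": 0,"rx": 0,"ry": 0,"rz": 0},
  {"tx": 0,"ty": 0,"tz": -30,"rx": 0,"ry": 0,"rz": 0},
  {"tx": 0,"ty": 0,"tz": -25,"rx": 0,"ry": 0,"rz": 0},
  {"tx": 0,"ty": 0,"tz": -10,"rx": 0,"ry": 0,"rz": 0},
  {"tx": 0,"ty": 0,"tz": 0,"rx": 0,"ry": 0,"rz": 0},
  {"tx": 0,"ty": 0,"tz": 0,"rx": 0,"ry": 0,"rz": 0},
])

```text
time: 28.4
tool_pos: [447.1, -19.6, -9.5]
tcp_rot: [-3.142, 0.001, 3.027]
contact_force: [0.6, 0.1, -1.9]
grip_width: 32.5
finger_force: 30.0
```

```bash
python3 - <<'E'
from h import *
im=bot.capture("scene")
cv2.imwrite("pics/s6.png",cv2.resize(im[145:285,160:370],(800,533),interpolation=cv2.INTER_CUBIC)[:,:,::-1])
E
```

```text
(no output)
```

View pics/s6.png

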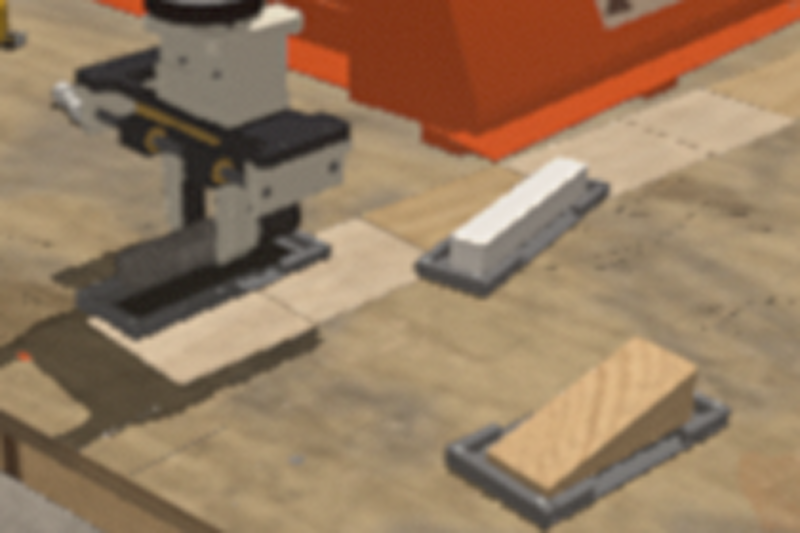

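The bar and the wedge lie in their recesses, and the torch hovers along its holder (crop 210,260). I lower it and release.

Emit:
carry_out([
  {"tx": 0,"ty": 0,"tz": -5,"rx": 0,"ry": 0,"rz": 0},
  {"tx": 0,"ty": 0,"tz": -4,"rx": 0,"ry": 0,"rz": 0},
  {"tx": 0,"ty": 0,"tz": -2,"rx": 0,"ry": 0,"rz": 0},
  {"tx": 0,"ty": 0,"tz": 0,"rx": 0,"ry": 0,"rz": 0},
  {"tx": 0,"ty": 0,"tz": 0,"rx": 0,"ry": 0,"rz": 0},
])

```text
time: 28.95
tool_pos: [446.1, -19.0, -21.1]
tcp_rot: [3.142, 0.0, 3.028]
contact_force: [-0.3, 0.2, -1.9]
grip_width: 32.5
finger_force: 30.0
```

Emit:
carry_out([
  {"tx": 0,"ty": 0,"tz": 0,"rx": 0,"ry": 0,"rz": 0},
  {"tx": 0,"ty": 0,"tz": 0,"rx": 0,"ry": 0,"rz": 0},
  {"tx": 0,"ty": 0,"tz": 0,"rx": 0,"ry": 0,"rz": 0},
  {"tx": 0,"ty": 0,"tz": 0,"rx": 0,"ry": 0,"rz": 0},
  {"tx": 0,"ty": 0,"tz": 0,"rx": 0,"ry": 0,"rz": 0},
  {"tx": 0,"ty": 0,"tz": 0,"rx": 0,"ry": 0,"rz": 0},
  {"tx": 0,"ty": 0,"tz": 15,"rx": 0,"ry": 0,"rz": 0},
  {"tx": 0,"ty": 0,"tz": 30,"rx": 0,"ry": 0,"rz": 0},
  {"tx": 0,"ty": 0,"tz": 40,"rx": 0,"ry": 0,"rz": 0},
  {"tx": 0,"ty": 0,"tz": 40,"rx": 0,"ry": 0,"rz": 0},
  {"tx": 0,"ty": 0,"tz": 40,"rx": 0,"ry": 0,"rz": 0},
  {"tx": 0,"ty": 0,"tz": 0,"rx": 0,"ry": 0,"rz": 0},
], gripper=0)

```text
time: 30.15
tool_pos: [449.3, -19.6, 148.8]
tcp_rot: [-3.141, 0.01, 3.028]
contact_force: [-0.2, 0.5, -0.4]
grip_width: 91.7
finger_force: 0.0
```

Emit:
carry_out([
  {"tx": -14,"ty": 45,"tz": 0,"rx": 0,"ry": 0,"rz": 0},
  {"tx": -14,"ty": 45,"tz": 0,"rx": 0,"ry": 0,"rz": 0},
  {"tx": -14,"ty": 45,"tz": 0,"rx": 0,"ry": 0,"rz": 0},
  {"tx": -14,"ty": 45,"tz": 0,"rx": 0,"ry": 0,"rz": 0},
  {"tx": -14,"ty": 45,"tz": 0,"rx": 0,"ry": 0,"rz": 0},
  {"tx": -14,"ty": 45,"tz": 0,"rx": 0,"ry": 0,"rz": 0},
  {"tx": -14,"ty": 45,"tz": 0,"rx": 0,"ry": 0,"rz": 0},
  {"tx": -14,"ty": 45,"tz": 0,"rx": 0,"ry": 0,"rz": 0},
  {"tx": -14,"ty": 45,"tz": 0,"rx": 0,"ry": 0,"rz": 0},
  {"tx": -14,"ty": 45,"tz": 0,"rx": 0,"ry": 0,"rz": 0},
  {"tx": -14,"ty": 45,"tz": 0,"rx": 0,"ry": 0,"rz": 0},
  {"tx": 0,"ty": 0,"tz": 0,"rx": 0,"ry": 0,"rz": 0},
])

```text
time: 31.35
tool_pos: [289.7, 480.2, 142.5]
tcp_rot: [3.141, -0.001, 3.033]
contact_force: [1.1, -0.4, -1.0]
grip_width: 91.4
finger_force: 0.0
```

```bash
python3 - <<'E'
from h import *
im=bot.capture("top"); im2=bot.capture("scene")
c=cv2.resize(im[160:280,130:350],(800,436),interpolation=cv2.INTER_CUBIC)
d=cv2.resize(im2[165:235,100:250],(343,160),interpolation=cv2.INTER_CUBIC);e=cv2.resize(im2[165:290,230:370],(457,160))
cv2.imwrite("pics/fin.png",np.vstack([c,np.hstack([d,e])])[:,:,::-1])
E
```

```text
(no output)
```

View pics/fin.png

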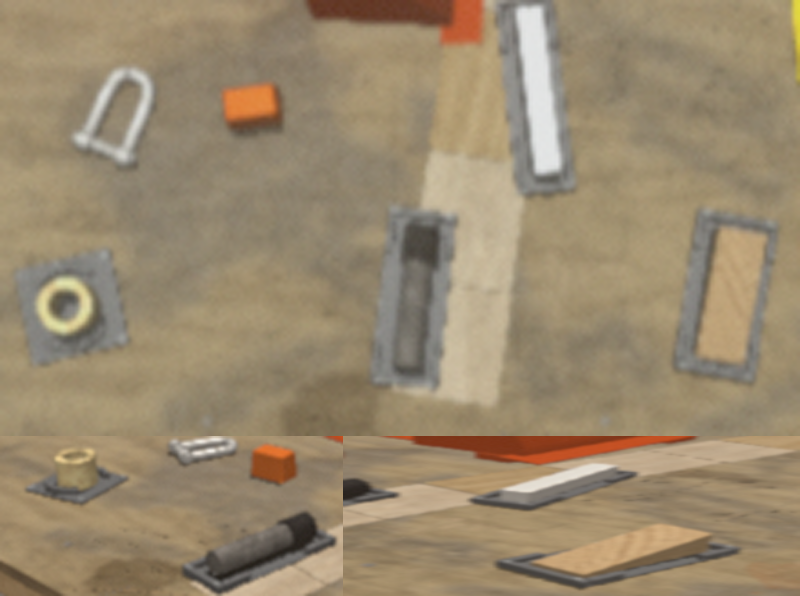

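All four parts are seated by eye, and the shackle and block are untouched. One numeric check of the wedge and bush centring.

```bash
python3 - <<'E'
from h import *
im=grab("top",3); H,S,V=cv2.split(cv2.cvtColor(im,cv2.COLOR_RGB2HSV)); u=lambda b:b.astype(np.uint8)*255
r,w=blob("top",u((V>160)&(H>22)),(148,244),42,12); print("bush",r,cv2.fitEllipse(w)[0],"holder 438.5 302.1")
r,w=blob("top",u((V>150)&(S>60)),(332,240),21,20)
cam=np.array([359,-59.]);f=lambda p,z:cam+(p-cam)*(1560-z)/1539
m=cv2.morphologyEx(u((V>150)&(S>60)),cv2.MORPH_OPEN,np.ones((9,9)))
b=cv2.boxPoints(cv2.minAreaRect(w)); b=b[np.argsort(b[:,0])];L,F=f(b[:2].mean(0),4),f(b[2:].mean(0),39)
print("wedge",r,L,F,(L+F)/2,np.degrees(np.arctan2(*(F-L)[::-1])),"holder 448 -312 -10.4")
r,_=blob("top",u((S<40)&(V>165)),(277,186),29,27); print("bar",r,"holder 640.5 -134.6 6.1")
E
```

```text
bush [437.6 299.4  50.8  49.6 -55.9] (437.79931640625, 299.4888610839844) holder 438.5 302.1
wedge [ 446.8 -315.3  124.5   45.5  -12.1] [ 386.27383956 -304.94126086] [ 505.94837443 -325.27113405] [ 446.111107   -315.10619745] -9.641159554424446 holder 448 -312 -10.4
bar [ 641.  -137.8  162.2   28.5    6.1] holder 640.5 -134.6 6.1
```

```bash
python3 -c "
from plant import bot
print(bot.close_job())"
```

```text
the job is handed in; nothing more can be done
None
```

The bush, bar, wedge and torch were each placed in their matching grey holder and released in the order asked, and the job is handed in at about 31 s of robot time: bush, bar and wedge measured about 3 mm off centre (lips allow 8 mm), the torch was checked only by eye, and the shackle and orange block were left where they were.

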